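# Re-cell a battery pack tray

### The arm

A 7-joint arm with a two-finger parallel gripper is mounted at the origin on the work surface. World frame = base frame: x ahead of the robot, y to its left, z up, the work surface at z = 0. Lengths are in m, angles in rad, forces in N, time in s.
With the tool pointing down it reaches from about 0.4 to 0.85 m from the base axis. Payload 4.5 kg.
Tool frame: the origin (TCP) lies on the centre line of the jaws, within the pads' length; the fingertips stand r.tips_ahead ahead of it and the grasp point (between the pads) is the TCP (r.tips_ahead is the distance from the TCP to the fingertips, in m); z points along the fingers, y is the direction in which the jaws open and shut (so a half turn about z gives the same grasp; the last joint's range is limited). The gripper opens to 88 mm and grips with 3 to 60 N. Pads are 18 mm wide; open, the fingers measure 123 mm over their backs; the gripper's body (75 mm by 187 mm) begins 45 mm behind the grasp point.
Start: joints at [-1.074, 0.689, -0.195, 1.565, 0.157, 0.902, -0.215], TCP at [0.279, 0.559, 0.258] pointing down, gripper open.
Joint ranges: [-3.01, 3.01], [-0.46, 2.08], [-1.47, 1.51], [0.13, 2.56], [-1, 4.14], [0.04, 2.09], [-2.66, 2.66]. Speed limits (rad/s): [2.57, 2.57, 3.14, 3.14, 3.14, 3.14, 3.14].

### API

Orientations are given as a unit quaternion [x, y, z, w].
In Python, from plant import r gives the robot as it stands.
- The arm moves only by the shell command python3 -m inch 'ROWS' [FORCE]. ROWS is JSON, a list of rows, each a list of 5 numbers: the shift along the world's x, y, z in units of 25 mm (1.0 is 25 mm), then the turn about the world's z in units of 6 degrees (1.0 is 6 degrees), then the finger opening in mm, from 0 to 88.1. A call has 1 to 5 rows; each row shifts and turns the commanded pose from where the row before left it; what a row does not reach is not made up. A row lasts 1/10 s, in which the tool goes at most 50 mm and 8.59 degrees, less where a joint would pass 70% of its speed; a pose out of reach is approached as far as the arm can. A call is refused whole if a number of a shift passes 1 or a number of a turn 1, either way. A call with a gripper value outside its range is refused whole. The fingers move at their own pace and stop on an object; FORCE is the grip in N (left out, the last holds). Time passes only in rows, so rows that do not move let the fingers close. It gives the time, the measured TCP pose, the force and the opening at its end, in the units of the state.
- r.get_state(): the state, without advancing time (a new reading comes with each control period).
- r.snapshot(name): name is "side" or "top"; returns a dict with "pixels" (400x640x3 uint8, red, green, blue), "range_z" (400x640 float32, m along the optical axis (not along the pixel's ray), 0 where there is no reading), "K" (3x3 intrinsics, pixels), "k1" (the pictures are not rectified: a ray, as slopes to the right and down, at radius r is drawn at 1 + k1 r^2 times it, then the intrinsics apply), "position" and "attitude" of the camera in the world. Camera axes: x right, y up, looking along -z (the intrinsics and any distortion apply to the point x, -y, -z); pixel columns grow to the right and rows downward; lengths in m; the calibration is good to about 2 mm. A picture is of the moment at which its call begins.
- r.finish_job(): hands the job in, once; it reports no verdict.
The state is a dict: "clock": time; "q": joint angles; "qd": joint speeds; "joint_torque": joint torques, N m; "tool_pos": TCP position; "eef_rot": TCP orientation; "contact_force": force on the tool from outside, world axes, zero at the start; "moment": the same for the moment, N m; "opening": opening from 0.0 (shut) to 1.0 (fully open).
Only numpy, scipy, OpenCV 4.12 (cv2) and the standard library are available. Lean on these libraries where they do the work, as an engineer would, in place of code of your own. Each camera call takes 0.05 s, during which the arm holds its last target. There are 200 camera calls.

### The job

Make the battery pack safe and re-cell it: before you touch the pack, pull the red service link straight up out of its socket and hang it astride the lockout rail. Then take every old grey cell out of the tray and lay it in the grey scrap bin, and put every new green cell lying flat into a well of the tray, its red end at the tray's red wall. Last, set the clamp bar across the cells and press it straight down until both orange hooks have snapped over its ends; leave the meter, screwdriver and solder spool alone.

Things in the scene. Friction and masses are not known exactly. Their poses are not given: they have to be found in the camera images.
- tray: White pack tray, fixed, base 98 (x) x 252 (y) x 8 mm, origin at the centre of its underside (heights from there). Three open wells side by side at y = +59, 0, -59 mm, each 82 (x) x 40 (y) mm, floor at 8 mm: a seated cell's centre is at 25 mm. Red wall at their +x ends, black wall at -x, both 24 mm high; ribs between wells only 14 mm high. 25 mm finger room beside each cell.
- seat (a point): Where the seated clamp bar's origin belongs: centre of the tray, 46 mm above its underside, axes as the tray's. The bar rests on two white posts 34 mm wide at y = +/-99 to 107 mm with tops at this height. An orange snap hook stands beyond each: barb underside 9.5 mm above this height, reaching in to |y| = 105 mm; a ramp flares from there up and out to |y| = 115 mm, 30 mm above this height.
- hook_left (a joint): Snap hook at the tray's +y end, sprung: 0 when upright (resting, or snapped over the bar), grows to about 0.09 rad as the bar's end pushes it outward.
- hook_right (a joint): The same hook at the tray's -y end.
- clamp_bar: Aluminium clamp bar 40 (x) x 218 (y) x 8 mm, 120 g; yellow grip tab on the middle of its top, 14 mm thick (x), 44 mm long (y), from 8 to 42 mm above the underside. Origin at the centre of its underside. Starts flat on the mat beyond the tray; either way round fits. Seated at point seat, y along the tray's y. Pressing it past both hooks takes 10 to 15 N in all.
- socket: Grey socket block, fixed, 70 x 120 mm, top 50 mm above its origin (centre of its underside). Two holes at y = +/-30 mm take the link's blades; a spring ball in each holds them.
- link: Red service link, upside-down U, 120 g. Origin: middle of the crossbar's underside. Crossbar 16 (x) x 76 (y) x 10 mm; grip tab on it 16 mm thick (x), 42 wide (y), top 46 mm above the origin. Two copper blades at y = +/-30 mm reach 48 mm down, 52 mm free between. Starts in the socket, axes along it, origin 52 mm above its origin; about 10 N straight up frees it. Bottom-heavy.
- rail_mid (a point): Centre of the lockout rail, a fixed level steel bar 12 mm in diameter, 150 mm between its two posts, along this point's y, 160 mm above the mat. Hung, the link's crossbar rests on the bar (link origin 6 mm above this point), the bar along the link's x, one blade on either side.
- bin: Grey open scrap bin, fixed, outside 150 (x) x 180 (y) x 45 mm, walls 4 mm, origin at the centre of its underside; floor about 4 mm thick.
- old1: Old cell (grey), present or not (1 or 2 of the three are): starts in the tray's well at y = +59 mm. 76 mm long (x); square spacers 34 x 34 x 10 mm at both ends, red at +x, black at -x, between them a round grey wrap 31 mm in diameter, 56 mm long; 130 g. Origin at its centre, 17 mm above what it lies on (any of its four sides).
- old2: Old cell (grey), present or not (1 or 2 of the three are): starts in the tray's well at y = 0. 76 mm long (x); square spacers 34 x 34 x 10 mm at both ends, red at +x, black at -x, between them a round grey wrap 31 mm in diameter, 56 mm long; 130 g. Origin at its centre, 17 mm above what it lies on (any of its four sides).
- old3: Old cell (grey), present or not (1 or 2 of the three are): starts in the tray's well at y = -59 mm. 76 mm long (x); square spacers 34 x 34 x 10 mm at both ends, red at +x, black at -x, between them a round grey wrap 31 mm in diameter, 56 mm long; 130 g. Origin at its centre, 17 mm above what it lies on (any of its four sides).
- new1: New cell (green), present or not (2 or 3 of the three are): starts lying on the mat to the robot's right, red end away from the robot within about 0.5 rad. 76 mm long (x); square spacers 34 x 34 x 10 mm at both ends, red at +x, black at -x, between them a round green wrap 31 mm in diameter, 56 mm long; 130 g. Origin at its centre, 17 mm above what it lies on (any of its four sides).
- new2: New cell (green), present or not (2 or 3 of the three are): starts lying on the mat to the robot's right, red end away from the robot within about 0.5 rad. 76 mm long (x); square spacers 34 x 34 x 10 mm at both ends, red at +x, black at -x, between them a round green wrap 31 mm in diameter, 56 mm long; 130 g. Origin at its centre, 17 mm above what it lies on (any of its four sides).
- new3: New cell (green), present or not (2 or 3 of the three are): starts lying on the mat to the robot's right, red end away from the robot within about 0.5 rad. 76 mm long (x); square spacers 34 x 34 x 10 mm at both ends, red at +x, black at -x, between them a round green wrap 31 mm in diameter, 56 mm long; 130 g. Origin at its centre, 17 mm above what it lies on (any of its four sides).
- new1_red (a point): Centre of the red end face of new1, 38 mm from its centre.
- new2_red (a point): Centre of the red end face of new2, 38 mm from its centre.
- new3_red (a point): Centre of the red end face of new3, 38 mm from its centre.
- meter: Yellow multimeter 130 x 75 x 34 mm, origin at the centre of its underside. Bystander.
- driver: Screwdriver lying on the mat. Bystander.
- spool: Aluminium solder spool 60 mm in diameter, 40 mm high, origin at the centre of its underside. Bystander.
Mind the look-alikes: they are no part of the job. Leave any blue look-alike of the new1 alone.

How it is judged:
By the outcome, as a careful person would: the job done as asked, in the order asked, and still so for the second after the job is handed in, with the robot touching nothing.
Of old1, old2, old3 only 1 to 2 are there at a start; the rules pass over those that are not, and their reading is None.
Of new1, new2, new3 only 2 to 3 are there at a start; the rules pass over those that are not, and their reading is None.
At some moment in a run one of new1, new2, new3, clamp_bar may be knocked a few centimetres aside while the robot is not near it.
It also fails if it takes over 210 s, if anything falls off the work surface, if the arm or the gripper's body presses on something with over 40 N, if the wrist force passes 120 N, or if a joint passes its speed limit or range.

## Working session

There is one attempt and no reset: what is moved stays moved. The work goes in short steps, Python scripts to look and compute and a shell command to move; the robot and the scene stay as the last step left them, time stands still between calls to the robot, and variables do not carry over. Pictures are saved under pics/ and viewed, about 12 in all and at most 16, crops included, and the job is handed in when it is done.

```bash
ls; mkdir -p pics
cat > h.py <<'E'
import numpy as np, cv2
from plant import r
from scipy.spatial.transform import Rotation as R
def snap(n,save=None):
    s=r.snapshot(n)
    if save: cv2.imwrite('pics/'+save,s['pixels'][:,:,::-1])
    return s
def att(s):
    a=np.array(s['attitude'],float)
    return a if a.shape==(3,3) else R.from_quat(a).as_matrix()
def rays(s,uv):
    uv=np.asarray(uv,float).reshape(-1,1,2)
    p=cv2.undistortPoints(uv,np.array(s['K']),np.array([s['k1'],0,0,0,0.]))[:,0]
    return np.c_[p[:,0],-p[:,1],-np.ones(len(p))]@att(s).T
def onplane(s,uv,z):
    d=rays(s,uv);o=np.array(s['position'])
    return o+d*((z-o[2])/d[:,2])[:,None]
def cloud(s):
    v,u=np.mgrid[0:400,0:640]
    d=rays(s,np.c_[u.ravel(),v.ravel()])
    return (np.array(s['position'])+d*s['range_z'].reshape(-1,1)).reshape(400,640,3)
def pix(s,P):
    q=(np.asarray(P,float).reshape(-1,3)-np.array(s['position']))@att(s)
    q=q*[1,-1,-1]
    return cv2.projectPoints(q,np.zeros(3),np.zeros(3),np.array(s['K']),np.array([s['k1'],0,0,0,0.]))[0][:,0]
def st():
    s=r.get_state();print('t%.2f'%s['clock'],np.round(s['tool_pos'],4),'yaw(y-axis)',np.round(np.degrees(np.arctan2(*R.from_quat(s['eef_rot']).as_matrix()[[1,0],1])),1),'F',np.round(s['contact_force'],1),'op',round(s['opening'],3));return s
E
python3 - <<'E'
from h import *
for n in('top','side'):
    s=snap(n,n+'0.png');print(n,s['position'],np.round(att(s),3).tolist(),s['K'],s['k1'])
st();print(r.tips_ahead)
E
```

```text
pics
top [ 0.43298239 -0.03632054  1.16131964] [[-0.025, 0.986, -0.165], [-1.0, -0.022, 0.021], [0.017, 0.166, 0.986]] [[391.16302805   0.         316.72114308]
 [  0.         391.16302805 204.02450705]
 [  0.           0.           1.        ]] -0.08851832199302025
side [0.48551254 0.66329035 0.94418   ] [[-0.989, 0.1, -0.106], [-0.145, -0.745, 0.652], [-0.014, 0.66, 0.751]] [[395.00409406   0.         314.67561814]
 [  0.         395.00409406 204.35214792]
 [  0.           0.           1.        ]] 0.02988173710990788
t0.10 [0.2788 0.5588 0.257 ] yaw(y-axis) 63.5 F [ 0.6 -0.2 -0.3] op 1.001
0.019
```

View pics/top0.png

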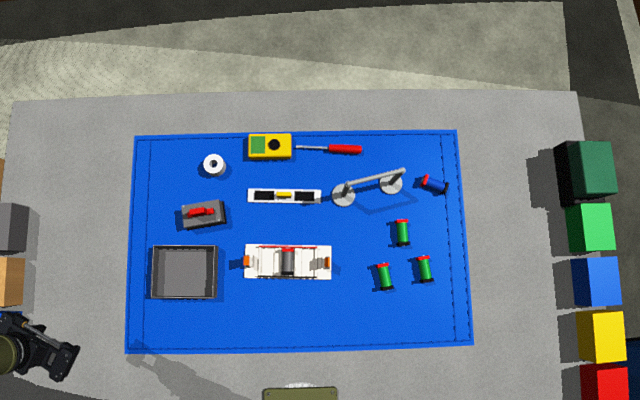

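View pics/side0.png

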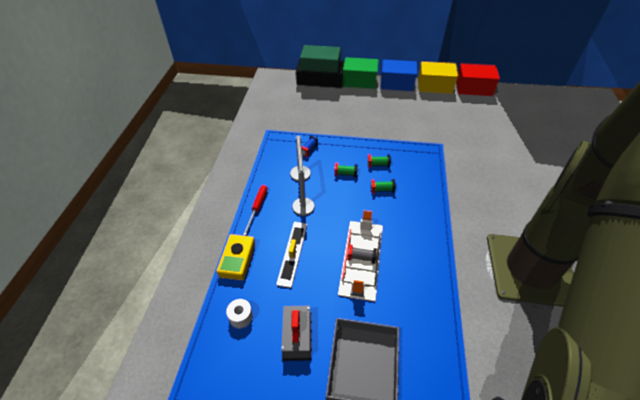

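The top view shows a grey cell in the middle well (287,262), three green cells at (402,233), (385,276) and (424,269), and the blue look-alike at (434,183). It also shows the link and socket at (203,213), the bin at (184,272), the bar at (285,196) and the rail from (345,188) to (405,170). I'll measure these now.

```bash
cat > m.py <<'E'
from h import *
def mask(s,c):
    h=cv2.cvtColor(s['pixels'],cv2.COLOR_RGB2HSV).astype(int);H,S,V=h[...,0],h[...,1],h[...,2]
    return {'red':((H<6)|(H>174))&(S>150)&(V>70),'green':(H>45)&(H<80)&(S>120)&(V>50),'orange':(H>=7)&(H<19)&(S>150)&(V>90),
     'yellow':(H>=20)&(H<35)&(S>140)&(V>80),'grey':(S<60)&(V>40)&(V<185),'light':(S<60)&(V>150)}[c]
def blobs(m,a=8):
    n,l,stt,c=cv2.connectedComponentsWithStats(m.astype(np.uint8),connectivity=8)
    return [(l==i) for i in range(1,n) if stt[i,4]>=a]
E
python3 - <<'E'
from m import *
for n in('top','side'):
    s=snap(n);P=cloud(s);print(n)
    for c in('red','green','orange','yellow'):
        for b in blobs(mask(s,c)):
            q=P[b];v,u=np.nonzero(b);m=np.median(q,0)
            if not(0.2<m[0]<.9 and abs(m[1])<.65):continue
            (cx,cy),wh,a=cv2.minAreaRect((q[:,:2]*1000).astype(np.float32))
            print(c,'px',u.mean().round(),v.mean().round(),len(v),'med',m.round(3),'zmax %.3f'%np.percentile(q[:,2],95),'rect',np.round([cx,cy,*wh,a],0))
    z=P[...,2];X=P[...,0];Y=P[...,1]
    rl=(z>.14)&(z<.19)&(X>.45)&(X<.8)&(Y<-.05)&(Y>-.5)
    q=P[rl];print('rail',len(q),q.mean(0).round(3),q.min(0).round(3),q.max(0).round(3)); 
    c=q.mean(0);U,S,V=np.linalg.svd(q[:,:2]-c[:2]);t=(q[:,:2]-c[:2])@V[0];print(V[0],t.min(),t.max())
    for nm,zz,bx in(('sock',(.044,.056),(.45,.68,.2,.45)),('bin',(.038,.052),(.25,.55,.2,.6)),('tray',(.002,.06),(.25,.5,-.15,.2)),('bar',(.003,.02),(.5,.62,-.1,.25))):
        k=(z>zz[0])&(z<zz[1])&(X>bx[0])&(X<bx[1])&(Y>bx[2])&(Y<bx[3])
        k=max(blobs(k),key=lambda b:b.sum());r_=cv2.minAreaRect((P[k][:,:2]*1000).astype(np.float32));print(nm,np.round(r_[0]),np.round(r_[1]),round(r_[2],1),np.median(z[k]).round(3))
E
```

```text
top
red px 345.0 148.0 223 med [ 0.792 -0.151  0.024] zmax 0.029 rect [ 617. -118.   96.  391.   80.]
red px 425.0 180.0 31 med [ 0.688 -0.386  0.035] zmax 0.037 rect [ 689. -386.    9.   31.   69.]
red px 200.0 211.0 161 med [0.601 0.266 0.093] zmax 0.101 rect [605. 275.  24.  78.   8.]
red px 401.0 221.0 26 med [ 0.566 -0.304  0.034] zmax 0.038 rect [ 566. -309.   31.    6.   89.]
red px 284.0 248.0 94 med [0.499 0.033 0.027] zmax 0.046 rect [492.  25. 162.  53.  64.]
red px 312.0 247.0 11 med [ 0.497 -0.044  0.024] zmax 0.027 rect [497. -43.  26.   2.  87.]
red px 423.0 257.0 36 med [ 0.458 -0.363  0.035] zmax 0.039 rect [ 458. -364.    9.   31.    0.]
red px 382.0 265.0 33 med [ 0.44  -0.24   0.036] zmax 0.038 rect [ 441. -243.    8.   30.   12.]
green px 257.0 144.0 220 med [0.807 0.114 0.036] zmax 0.039 rect [806. 112.  40.  50.  89.]
green px 402.0 232.0 190 med [ 0.534 -0.307  0.032] zmax 0.036 rect [ 500. -178.   58.  307.   15.]
green px 425.0 269.0 191 med [ 0.425 -0.367  0.032] zmax 0.036 rect [ 424. -369.   57.   30.    7.]
green px 384.0 277.0 195 med [ 0.406 -0.249  0.
[... 1754 characters left out ...]
 [825. 120.  17.  30.  10.]
orange px 367.0 215.0 49 med [ 0.453 -0.081  0.063] zmax 0.073 rect [454. -80.  18.  11.   1.]
orange px 358.0 286.0 105 med [0.463 0.145 0.046] zmax 0.075 rect [480. 403. 521.  24.  86.]
yellow px 236.0 255.0 759 med [0.799 0.081 0.032] zmax 0.036 rect [685. 353. 112. 730.  24.]
yellow px 292.0 247.0 74 med [0.653 0.043 0.04 ] zmax 0.043 rect [653.  27.  12.  68.   1.]
rail 179 [ 0.668 -0.198  0.161] [ 0.647 -0.289  0.14 ] [ 0.694 -0.129  0.168]
[-0.23092507  0.97297154] -0.09197183643603947 0.07047194721161679
sock [601. 275.] [ 64. 110.] 9.0 0.05
bin [435. 316.] [161. 151.] 89.3 0.044
tray [449.  32.] [288. 101.] 90.0 0.01
bar [505.  64.] [181.  12.] 89.2 0.007
```

```bash
python3 -m inch '[[1,-0.9,-0.4,-0.7,88],[1,-0.9,-0.4,-0.7,88],[1,-0.9,-0.4,-0.7,88],[1,-0.9,-0.4,-0.7,88],[1,-0.9,-0.4,-0.7,88]]' 20; python3 -m inch '[[1,-0.9,-0.3,-0.7,88],[1,-0.9,-0.3,-0.7,88],[1,-0.9,-0.3,-0.7,88],[1,-0.9,-0.3,-0.7,88],[1,-0.9,-0.3,-0.7,88]]'; python3 -m inch '[[1,-0.9,0,-0.7,88],[1,-0.8,0,-0.7,88],[0.9,-0.7,0,-0.7,88],[0,0,0,0,88],[0,0,0,0,88]]'; python3 -c "from h import *;print(st()['q'])"
```

```text
clock: 0.7
tool_pos: [0.4048, 0.4457, 0.2073]
eef_rot: [0.404, 0.915, -0.0, -0.0]
contact_force: [-0.2, 0.2, -0.2]
opening: 0.997
clock: 1.2
tool_pos: [0.5299, 0.3333, 0.1698]
eef_rot: [0.564, 0.826, -0.0, -0.0]
contact_force: [-0.2, 0.2, -0.0]
opening: 0.998
clock: 1.7
tool_pos: [0.6015, 0.2739, 0.1699]
eef_rot: [0.65, 0.76, -0.0, -0.0]
contact_force: [-1.1, -0.6, -0.9]
opening: 1.0
t1.70 [0.6015 0.2739 0.1699] yaw(y-axis) 8.9 F [-1.1 -0.6 -0.9] op 1.0
[-0.50735717  0.83836236  0.01995663  1.53151487 -0.02165437  0.77246712
 -0.32393054]
```

```bash
python3 -m inch '[[0,0,-1,0,88],[0,0,-1,0,88],[0,0,-0.9,0,88],[0,0,-0.5,0,88],[0,0,0,0,88]]'; python3 -m inch '[[0,0,0,0,4],[0,0,0,0,4],[0,0,0,0,4],[0,0,0,0,4],[0,0,0,0,4]]' 40;python3 -m inch '[[0,0,0,0,4],[0,0,0,0,4],[0,0,0,0,4],[0,0,0.1,0,4],[0,0,0.1,0,4]]'; python3 -m inch '[[0,0,0.1,0,4],[0,0,0.2,0,4],[0,0,0.2,0,4],[0,0,0.2,0,4],[0,0,0.3,0,4]]'; python3 -m inch '[[0,0,0.5,0,4],[0,0,0.5,0,4],[0,0,0.5,0,4],[0,0,0.5,0,4],[0,0,0.5,0,4]]'; python3 -m inch '[[0,0,1,0,4],[0,0,1,0,4],[0,0,1,0,4],[0,0,1,0,4],[0,0,0,0,4]]'; python3 -c "
from h import *;st();snap('side','a1.png')"
```

```text
clock: 2.2
tool_pos: [0.5993, 0.2751, 0.0834]
eef_rot: [0.649, 0.76, -0.002, -0.001]
contact_force: [-0.9, -0.3, -0.7]
opening: 1.001
clock: 2.7
tool_pos: [0.6017, 0.2744, 0.0857]
eef_rot: [0.65, 0.76, 0.0, 0.0]
contact_force: [0.0, -0.4, -0.7]
opening: 0.567
clock: 3.2
tool_pos: [0.6013, 0.2741, 0.09]
eef_rot: [0.65, 0.76, -0.0, -0.0]
contact_force: [-0.3, 0.6, -3.9]
opening: 0.178
clock: 3.7
tool_pos: [0.6014, 0.2742, 0.1157]
eef_rot: [0.65, 0.76, -0.0, -0.0]
contact_force: [-0.6, -0.4, -1.1]
opening: 0.175
clock: 4.2
tool_pos: [0.6017, 0.2743, 0.1792]
eef_rot: [0.65, 0.76, 0.0, 0.0]
contact_force: [0.2, -0.3, -1.4]
opening: 0.175
clock: 4.7
tool_pos: [0.6036, 0.2751, 0.2823]
eef_rot: [0.65, 0.76, 0.004, 0.002]
contact_force: [0.9, 0.9, -0.9]
opening: 0.174
t4.70 [0.6036 0.2751 0.2823] yaw(y-axis) 8.9 F [ 0.9  0.9 -0.9] op 0.174
```

View pics/a1.png

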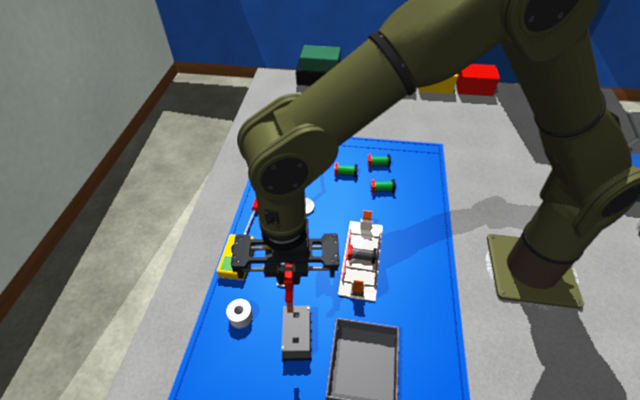

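The picture shows the link in the jaws at (290,290) and its socket at (297,335) empty. Next I carry it over the rail.

```bash
python3 -m inch '[[0.13,-0.97,0,-0.71,4],[0.13,-0.97,0,-0.71,4],[0.13,-0.97,0,-0.71,4],[0.13,-0.97,0,-0.71,4],[0.13,-0.97,0,-0.71,4]]'; python3 -m inch '[[0.13,-0.97,0,-0.71,4],[0.13,-0.97,0,-0.71,4],[0.13,-0.97,0,-0.71,4],[0.13,-0.97,0,-0.71,4],[0.13,-0.97,0,-0.71,4]]'; python3 -m inch '[[0.13,-0.97,0,-0.71,4],[0.13,-0.97,0,-0.71,4],[0.13,-0.97,0,-0.71,4],[0.13,-0.97,0,-0.71,4],[0.13,-0.97,0,-0.71,4]]'; python3 -m inch '[[0.13,-0.97,0,-0.71,4],[0.13,-0.97,0,-0.71,4],[0.13,-0.97,0,-0.71,4],[0.13,-0.97,0,-0.71,4],[0.13,-0.97,0,-0.71,4]]'; python3 -m inch '[[0,0,0,0,4],[0,0,0,0,4]]'; python3 -c "
from h import *;st();snap('top','a2.png');s=snap('side');P=cloud(s);cv2.imwrite('pics/a2s.png',cv2.resize(s['pixels'][90:290,200:400,::-1],(600,600)))"
```

```text
clock: 5.25
tool_pos: [0.6179, 0.1498, 0.2774]
eef_rot: [0.782, 0.623, -0.0, 0.0]
contact_force: [0.4, -0.6, -0.7]
opening: 0.178
clock: 5.75
tool_pos: [0.6343, 0.0298, 0.2778]
eef_rot: [0.883, 0.469, 0.0, 0.0]
contact_force: [-1.2, -0.6, -0.8]
opening: 0.18
clock: 6.25
tool_pos: [0.6505, -0.0915, 0.2777]
eef_rot: [0.955, 0.298, 0.0, 0.0]
contact_force: [-0.1, -0.2, -1.6]
opening: 0.178
clock: 6.75
tool_pos: [0.6666, -0.2127, 0.2776]
eef_rot: [0.993, 0.116, -0.0, 0.0]
contact_force: [-0.0, 0.3, -1.5]
opening: 0.176
clock: 6.95
tool_pos: [0.6664, -0.2117, 0.2774]
eef_rot: [0.993, 0.118, -0.0, -0.0]
contact_force: [0.0, 0.9, -0.9]
opening: 0.181
t6.95 [ 0.6664 -0.2117  0.2774] yaw(y-axis) -76.4 F [ 0.   0.9 -0.9] op 0.181
```

View pics/a2s.png

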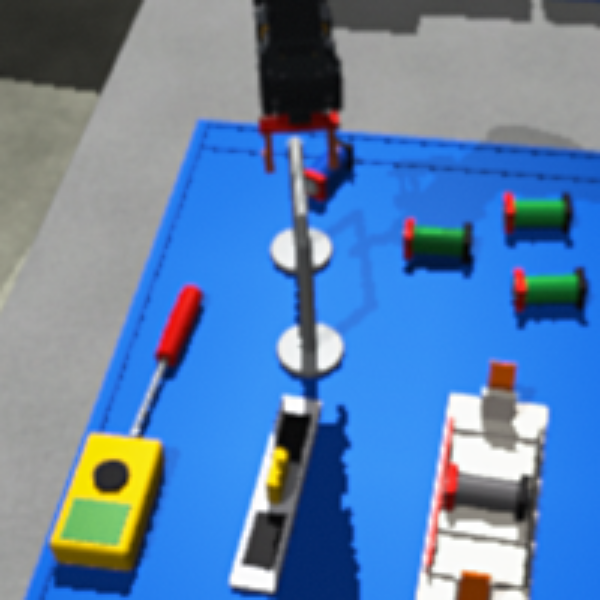

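The link (red bar at crop (300,122)) hangs over the rail with one blade on either side, so I lower it.

```bash
python3 -m inch '[[0.1,0,-0.5,0,4],[0,0,-0.7,0,4],[0,0,-0.7,0,4],[0,0,-0.5,0,4],[0,0,-0.3,0,4]]'; python3 -m inch '[[0,0,-0.1,0,4],[0,0,-0.1,0,4],[0,0,0,0,4],[0,0,0,0,4]]'
```

```text
clock: 7.55
tool_pos: [0.6686, -0.2095, 0.2084]
eef_rot: [0.993, 0.12, -0.001, -0.001]
contact_force: [0.3, 1.2, -0.9]
opening: 0.179
clock: 7.95
tool_pos: [0.6693, -0.2109, 0.2059]
eef_rot: [0.993, 0.119, 0.001, 0.0]
contact_force: [1.0, 0.2, -0.5]
opening: 0.18
```

```bash
python3 -m inch '[[0,0,-0.1,0,4],[0,0,0,0,4]]'; python3 -m inch '[[0,0,-0.1,0,4],[0,0,0,0,4]]';python3 -m inch '[[0,0,-0.08,0,4],[0,0,0,0,4]]'; python3 -c "
from h import *;s=snap('side');cv2.imwrite('pics/a3s.png',cv2.resize(s['pixels'][90:220,240:370,::-1],(600,600)))"
```

```text
clock: 8.15
tool_pos: [0.669, -0.2107, 0.2027]
eef_rot: [0.993, 0.119, 0.0, -0.0]
contact_force: [-0.1, 0.3, -1.6]
opening: 0.179
clock: 8.35
tool_pos: [0.6692, -0.2108, 0.2021]
eef_rot: [0.993, 0.119, 0.001, 0.0]
contact_force: [-2.1, 2.0, 7.4]
opening: 0.179
clock: 8.55
tool_pos: [0.6693, -0.2108, 0.2019]
eef_rot: [0.993, 0.119, 0.001, 0.0]
contact_force: [-5.7, 3.5, 16.2]
opening: 0.179
```

View pics/a3s.png

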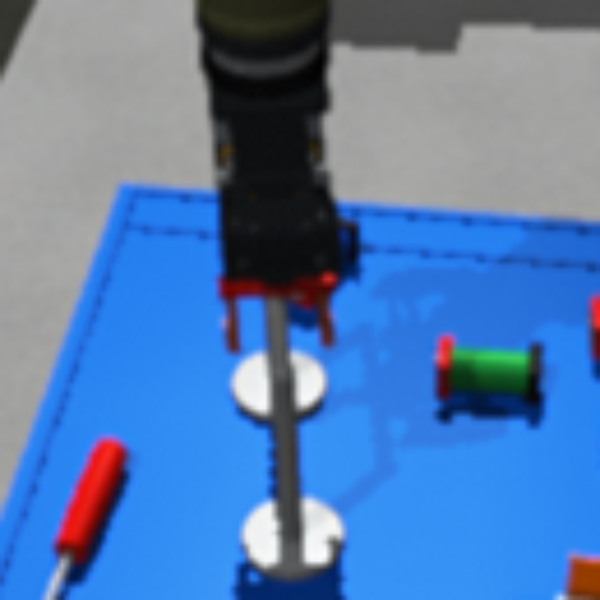

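It's in contact (16 N), with the rail between the blades. I relieve the pressure, open and back off upward.

```bash
python3 -m inch '[[0,0,0.1,0,4],[0,0,0,0,18],[0,0,0,0,22],[0,0,0,0,30],[0,0,0,0,50]]'; python3 -m inch '[[0,0,0,0,60],[0,0,0,0,60],[0,0,0.5,0,60],[0,0,1,0,60],[0,0,1,0,60]]';  python3 -m inch '[[-0.5,0,1,0,60],[-1,0,0,0.7,88],[-1,0,0,0.7,88],[-1,0,0,0.7,88],[-1,0.2,0,0.7,88]]'; python3 -m inch '[[-1,0.7,0,0.7,88],[-1,0.7,0,0.7,88],[-1,0.7,0,0.7,88],[-1,0.7,0,0.7,88],[-1,0.7,0,0.7,88]]';python3 -c "
from h import *;st();s=snap('side');cv2.imwrite('pics/a4s.png',cv2.resize(s['pixels'][110:310,200:460,::-1],(780,600)))"
```

```text
clock: 9.1
tool_pos: [0.669, -0.2107, 0.2003]
eef_rot: [0.993, 0.119, -0.0, 0.0]
contact_force: [1.0, 0.3, -0.5]
opening: 0.414
clock: 9.6
tool_pos: [0.6689, -0.2107, 0.2646]
eef_rot: [0.993, 0.119, -0.0, 0.0]
contact_force: [-0.0, -0.8, 0.3]
opening: 0.684
clock: 10.1
tool_pos: [0.5556, -0.2067, 0.2895]
eef_rot: [0.965, 0.264, 0.001, 0.001]
contact_force: [0.8, 0.0, -0.1]
opening: 0.997
clock: 10.6
tool_pos: [0.4309, -0.1179, 0.2892]
eef_rot: [0.9, 0.435, 0.001, 0.001]
contact_force: [0.2, -0.8, 0.1]
opening: 1.001
t10.60 [ 0.4309 -0.1179  0.2892] yaw(y-axis) -38.4 F [ 0.2 -0.8  0.1] op 1.001
```

View pics/a4s.png

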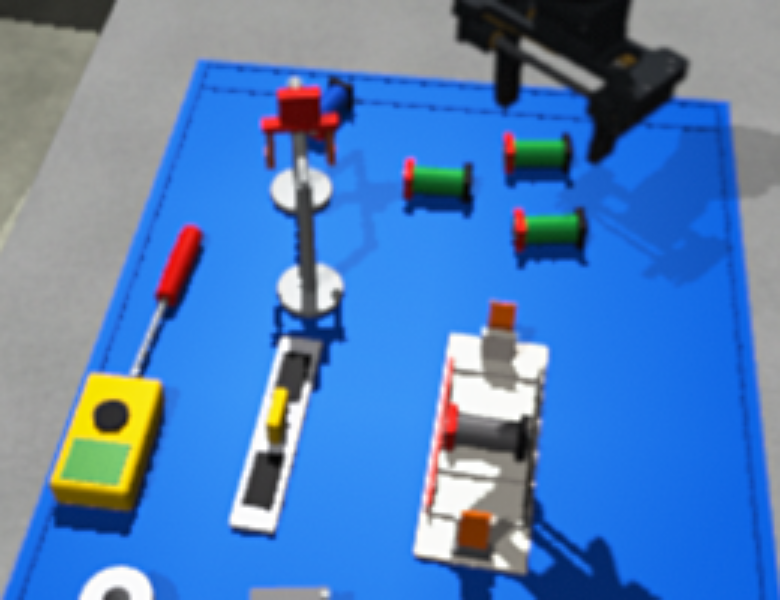

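The link is hung at (300,110) and level. The tray holds one old cell, in the middle well, and the tray pose from the hooks is about (0.458, 0.029) with yaw -2.4°. I go to the old cell with the jaws along the tray's y.

```bash
python3 -m inch '[[0.1,0.6,0,-0.9,88],[0.1,0.6,0,-0.9,70],[0.1,0.6,0,-0.9,60],[0.1,0.6,-0.5,-0.9,44],[0.1,0.6,-1,-0.9,44]]'; python3 -m inch '[[0.1,0.6,-1,-0.9,44],[0.1,0.6,-1,-0.9,44],[0.1,0.6,-1,-0.9,44],[0.1,0.6,-1,-0.9,44],[0.2,0.5,-1,-0.9,44]]'; python3 -m inch '[[0,0,0,0,44],[0,0,0,0,44]]'
python3 - <<'E'
from m import *
print(st()['q'].round(2) if hasattr(r.get_state()['q'],'round') else r.get_state()['q'])
s=snap('side');P=cloud(s)
z=P[...,2];k=(z>.03)&(z<.046)&(P[...,0]>.43)&(P[...,0]<.49)&(P[...,1]>-.01)&(P[...,1]<.07)&mask(s,'grey')
q=P[k];print(len(q),np.median(q,0),q.min(0),q.max(0))
E
```

```text
clock: 11.15
tool_pos: [0.4463, -0.043, 0.2524]
eef_rot: [0.978, 0.21, 0.003, 0.001]
contact_force: [0.2, 0.9, 0.2]
opening: 0.658
clock: 11.65
tool_pos: [0.46, 0.0302, 0.1254]
eef_rot: [1.0, -0.024, 0.001, -0.0]
contact_force: [-0.8, -0.1, 0.9]
opening: 0.498
clock: 11.85
tool_pos: [0.4595, 0.0288, 0.1264]
eef_rot: [1.0, -0.021, 0.0, 0.0]
contact_force: [0.3, -0.4, 0.7]
opening: 0.504
t11.85 [0.4595 0.0288 0.1264] yaw(y-axis) -92.4 F [ 0.3 -0.4  0.7] op 0.504
[-0.32  0.75  0.25  2.18 -0.64  0.29 -1.12]
167 [0.45855347 0.03524046 0.03778216] [0.43096345 0.01659978 0.0300849 ] [0.48497113 0.04576885 0.04427057]
```

```bash
python3 -m inch '[[0,0.05,-0.8,0,44],[0,0,-0.8,0,44],[0,0,-0.8,0,44],[0,0,-0.6,0,44],[0,0,-0.4,0,44]]'; python3 -m inch '[[0,0,0,0,44],[0,0,0,0,25],[0,0,0,0,25],[0,0,0,0,25],[0,0,0,0,25]]' 25; python3 -m inch '[[0,0,0.3,0,25],[0,0,0.7,0,25],[0,0,1,0,25],[0,0,1,0,25],[0,0,1,0,25]]'
```

```text
clock: 12.4
tool_pos: [0.46, 0.0293, 0.0414]
eef_rot: [1.0, -0.022, 0.001, 0.0]
contact_force: [0.0, 0.1, 0.9]
opening: 0.499
clock: 12.9
tool_pos: [0.4598, 0.0301, 0.0419]
eef_rot: [1.0, -0.022, 0.001, 0.0]
contact_force: [-0.5, -1.1, 7.4]
opening: 0.343
clock: 13.4
tool_pos: [0.4586, 0.0309, 0.1422]
eef_rot: [1.0, -0.022, -0.0, -0.0]
contact_force: [1.3, 0.5, -1.8]
opening: 0.344
```

```bash
python3 -m inch '[[-0.1,1,0,0,25],[-0.1,1,0,0,25],[-0.1,1,0,0,25],[-0.1,1,0,0,25],[-0.1,1,0,0,25]]'; python3 -m inch '[[-0.1,1,0,0,25],[-0.1,1,0,0,25],[-0.1,1,0,0,25],[-0.1,1,0,0,25],[0,1,0,0,25]]';  python3 -m inch '[[0,1,0,0,25],[0,0.8,0,0,25],[0,0,-0.5,0,25],[0,0,-1,0,25],[0,0,-1,0,25]]'; python3 -m inch '[[0,0,-0.8,0,25],[0,0,-0.5,0,25],[0,0,-0.2,0,25],[0,0,0,0,25],[0,0,0,0,25]]'
```

```text
clock: 13.9
tool_pos: [0.4459, 0.1569, 0.1413]
eef_rot: [1.0, -0.022, -0.0, -0.0]
contact_force: [-0.5, 0.1, -1.4]
opening: 0.347
clock: 14.4
tool_pos: [0.4353, 0.2818, 0.1412]
eef_rot: [1.0, -0.021, -0.001, -0.0]
contact_force: [1.4, 0.3, -0.4]
opening: 0.34
clock: 14.9
tool_pos: [0.4362, 0.3247, 0.0777]
eef_rot: [1.0, -0.022, 0.0, 0.0]
contact_force: [0.3, 0.3, -0.1]
opening: 0.344
clock: 15.4
tool_pos: [0.437, 0.3255, 0.0414]
eef_rot: [1.0, -0.022, 0.0, -0.0]
contact_force: [-0.7, 0.0, -0.6]
opening: 0.341
```

```bash
python3 -m inch '[[0,0,-0.12,0,25],[0,0,0,0,30],[0,0,0,0,40],[0,0,0,0,60],[0,0,0,0,60]]'; python3 -m inch '[[0,0,0.5,0,60],[0,0,1,0,60],[0,0,1,0,60],[0,0,1,0,60],[0,0,1,0,60]]'
cat > cells.py <<'E'
from m import *
for n in('top','side'):
    s=snap(n,n+'_c.png');P=cloud(s);print(n)
    G=[b for b in blobs(mask(s,'green'),60) if np.median(P[b],0)[0]<.72 and abs(np.median(P[b],0)[1])<.6]
    Rd=[b for b in blobs(mask(s,'red'),8)]
    for b in G:
        q=P[b];q=q[q[:,2]>.027 if np.median(q[:,2])<.03 else q[:,2]>.02]
        # central ridge of the wrap by rays on its top plane
        u=cv2.moments(b.astype(np.uint8),True);c=(u['m10']/u['m00'],u['m01']/u['m00'])
        pc=np.median(P[b],0)
        rr=min(Rd,key=lambda k:np.linalg.norm(np.median(P[k],0)-pc));pr=np.median(P[rr],0)
        qq=P[b];e=cv2.minAreaRect((qq[(qq[:,2]>.015)][:,:2]*1000).astype(np.float32))
        print('green',np.round(c),'med',pc.round(3),'ctr@z.02',onplane(s,[c],.022)[0].round(4),'rect',np.round(e[0],0),np.round(e[1]),round(e[2],1),'red',pr.round(3),'yaw %.1f'%np.degrees(np.arctan2(*(pr-pc)[[1,0]])))
E
python3 cells.py
```

```text
clock: 15.9
tool_pos: [0.4367, 0.3256, 0.038]
eef_rot: [1.0, -0.022, 0.0, -0.0]
contact_force: [-0.4, 0.1, -0.2]
opening: 0.592
clock: 16.4
tool_pos: [0.4364, 0.3254, 0.1522]
eef_rot: [1.0, -0.022, 0.0, -0.0]
contact_force: [0.9, 0.6, -0.1]
opening: 0.681
top
green [402. 232.] med [ 0.534 -0.307  0.032] ctr@z.02 [ 0.5343 -0.3098  0.022 ] rect [ 499. -178.] [ 57. 308.] 14.6 red [ 0.566 -0.303  0.034] yaw 7.7
green [425. 269.] med [ 0.425 -0.367  0.031] ctr@z.02 [ 0.4244 -0.3703  0.022 ] rect [ 415. -211.] [ 57. 347.] 3.5 red [ 0.458 -0.362  0.035] yaw 8.1
green [384. 277.] med [ 0.407 -0.248  0.032] ctr@z.02 [ 0.4067 -0.2507  0.022 ] rect [ 407. -152.] [ 54. 231.] 0.4 red [ 0.44  -0.241  0.036] yaw 13.1
side
green [380. 160.] med [ 0.423 -0.359  0.027] ctr@z.02 [ 0.4237 -0.365   0.022 ] rect [ 423. -364.] [55. 26.] 6.8 red [ 0.458 -0.351  0.031] yaw 13.7
green [346. 170.] med [ 0.534 -0.298  0.027] ctr@z.02 [ 0.534  -0.3036  0.022 ] rect [ 534. -302.] [54. 26.] 2.0 red [ 0.566 -0.296  0.032] yaw 3.9
green [384. 186.] med [ 0.406 -0.239  0.028] ctr@z.02 [ 0.4057 -0.2451  0.022 ] rect [432. 203.] [925.  53.] 86.6 red [ 0.441 -0.23   0.031] yaw 15.9
```

```bash
python3 -m inch '[[0,-1,0,0.1,88],[0,-1,0,0.1,88],[0,-1,0,0.1,88],[0,-1,0,0.1,88],[0,-1,0,0.1,88]]'; python3 -m inch '[[0,-1,0,0.1,88],[0,-1,0,0.1,88],[0,-1,0,0.1,88],[0,-1,0,0.1,88],[0,-1,0,0.1,88]]'; python3 -m inch '[[-0.1,-1,0,0.1,70],[-0.1,-1,0,0.1,70],[-0.1,-1,0,0.1,70],[-0.1,-1,0,0.1,70],[-0.1,-1,0,0.1,70]]'; python3 -m inch '[[-0.1,-1,0,0.1,70],[-0.1,-1,0,0.1,70],[-0.1,-1,0,0.1,70],[-0.1,-1,0,0.1,70],[-0.1,-1,0,0.1,70]]';  python3 -m inch '[[-0.1,-1,0,0.2,70],[-0.1,-1,0,0.2,70],[-0.1,-1,0,0,70],[0,0,0,0,70],[0,0,0,0,70]]'; python3 cells.py
```

```text
clock: 17.0
tool_pos: [0.4361, 0.1995, 0.1502]
eef_rot: [1.0, 0.005, -0.0, 0.0]
contact_force: [0.1, 0.6, 0.5]
opening: 0.996
clock: 17.5
tool_pos: [0.4362, 0.0745, 0.1502]
eef_rot: [1.0, 0.031, -0.0, 0.0]
contact_force: [-0.0, 0.4, 0.1]
opening: 1.001
clock: 18.0
tool_pos: [0.4236, -0.0505, 0.1502]
eef_rot: [0.998, 0.057, -0.0, -0.0]
contact_force: [0.3, 0.1, 0.5]
opening: 0.797
clock: 18.5
tool_pos: [0.411, -0.1754, 0.1502]
eef_rot: [0.997, 0.083, -0.0, -0.0]
contact_force: [0.3, -0.2, 0.8]
opening: 0.793
clock: 19.0
tool_pos: [0.4036, -0.2493, 0.1501]
eef_rot: [0.995, 0.103, -0.0, -0.0]
contact_force: [-0.8, 1.2, 0.1]
opening: 0.795
top
green [402. 232.] med [ 0.534 -0.307  0.032] ctr@z.02 [ 0.5342 -0.3097  0.022 ] rect [ 532. -309.] [57. 28.] 2.0 red [ 0.566 -0.304  0.035] yaw 5.8
side
green [378. 160.] med [ 0.429 -0.358  0.027] ctr@z.02 [ 0.4281 -0.3642  0.022 ] rect [ 417. -269.] [ 44. 212.] 6.9 red [ 0.458 -0.349  0.03 ] yaw 17.4
green [346. 170.] med [ 0.534 -0.299  0.028] ctr@z.02 [ 0.5341 -0.3045  0.022 ] rect [497. 173.] [ 54. 979.] 4.4 red [ 0.566 -0.298  0.031] yaw 1.4
green [384. 186.] med [ 0.406 -0.241  0.029] ctr@z.02 [ 0.4059 -0.2466  0.022 ] rect [432. 203.] [925.  52.] 86.6 red [ 0.441 -0.23   0.032] yaw 17.1
```

```bash
python3 -m inch '[[0.12,0,-1,0,70],[0,0,-1,0,70],[0,0,-1,0,70],[0,0,-1,0,70],[0,0,-0.6,0,70]]'; python3 -m inch '[[0,0,-0.08,0,70],[0,0,0,0,25],[0,0,0,0,25],[0,0,0,0,25],[0,0,0,0,25]]' 25; python3 -m inch '[[0,0,0,0,25],[0,0,0.5,0,25],[0,0,1,0,25],[0,0,1,0,25],[0,0,1,0,25]]'
```

```text
clock: 19.6
tool_pos: [0.4069, -0.2475, 0.0337]
eef_rot: [0.995, 0.105, -0.001, -0.001]
contact_force: [-1.0, 0.5, -0.6]
opening: 0.796
clock: 20.1
tool_pos: [0.4074, -0.2496, 0.034]
eef_rot: [0.995, 0.104, 0.001, 0.0]
contact_force: [-0.2, 0.1, 0.3]
opening: 0.455
clock: 20.6
tool_pos: [0.4067, -0.2492, 0.1224]
eef_rot: [0.995, 0.103, -0.0, -0.0]
contact_force: [0.6, -0.2, -0.9]
opening: 0.346
```

```bash
python3 -m inch '[[0.2,1,0,-0.2,25],[0.2,1,0,-0.2,25],[0.2,1,0,-0.2,25],[0.2,1,0,-0.2,25],[0.2,1,0,-0.2,25]]'; python3 -m inch '[[0.2,1,0,-0.2,25],[0.2,1,0,-0.2,25],[0.2,1,0,-0.2,25],[0.2,1,0,-0.2,25],[0.2,1,0,-0.2,25]]'; python3 -m inch '[[0.15,1,0,-0.2,25],[0,1,0,-0.2,25],[0,1,0,0,25],[0,0.5,-1,0,25],[0,0,-0.7,0,25]]'; python3 -m inch '[[0,0,0,0,25]]'
python3 - <<'E'
from h import *
st();s=snap('side');cv2.imwrite('pics/b1.png',cv2.resize(s['pixels'][200:310,310:410,::-1],(545,600),interpolation=cv2.INTER_CUBIC));np.savez('b1.npz',P=cloud(s),px=s['pixels'])
E
```

```text
clock: 21.1
tool_pos: [0.432, -0.1233, 0.1215]
eef_rot: [0.999, 0.051, 0.0, -0.0]
contact_force: [0.2, -0.4, -1.4]
opening: 0.343
clock: 21.6
tool_pos: [0.457, 0.0018, 0.1215]
eef_rot: [1.0, -0.001, 0.0, -0.0]
contact_force: [0.3, -0.6, -1.4]
opening: 0.34
clock: 22.1
tool_pos: [0.4607, 0.0915, 0.0783]
eef_rot: [1.0, -0.019, 0.0, -0.001]
contact_force: [0.6, 0.3, -0.5]
opening: 0.346
clock: 22.2
tool_pos: [0.4597, 0.0887, 0.0775]
eef_rot: [1.0, -0.021, -0.001, -0.0]
contact_force: [-0.2, 0.2, -2.0]
opening: 0.346
t22.20 [0.4597 0.0887 0.0775] yaw(y-axis) -92.5 F [-0.2  0.2 -2. ] op 0.346
```

View pics/b1.png

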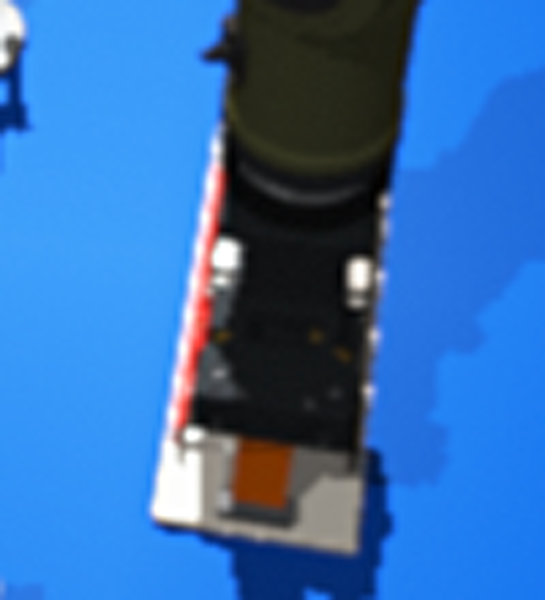

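The view is blocked by the gripper, but the placement relative to the tray looks right. I lower gently and watch the force.

```bash
python3 -m inch '[[0.03,0,-0.4,0,25],[0,0,-0.4,0,25],[0,0,-0.3,0,25],[0,0,-0.2,0,25],[0,0,0,0,25]]'; python3 -m inch '[[0,0,-0.1,0,25],[0,0,0,0,25]]'
```

```text
clock: 22.75
tool_pos: [0.4612, 0.0878, 0.0451]
eef_rot: [1.0, -0.022, -0.001, 0.0]
contact_force: [-0.8, 0.1, -0.7]
opening: 0.345
clock: 22.95
tool_pos: [0.4615, 0.088, 0.0432]
eef_rot: [1.0, -0.022, -0.0, 0.0]
contact_force: [-0.1, -0.2, -0.7]
opening: 0.341
```

```bash
python3 -m inch '[[0,0,-0.05,0,25],[0,0,0,0,38],[0,0,0,0,38],[0,0,0,0,38]]'; python3 -m inch '[[0,0,0.4,0,38],[0,0,0.8,0,38],[0,0,1,0,38],[0,0,1,0,38],[0,0,1,0,60]]'; python3 -m inch '[[0.3,-1,0,0.2,70],[0.3,-1,0,0.2,70],[0.3,-1,0,0.2,70],[0.3,-1,0,0.2,70],[0.3,-1,0,0.2,70]]'; python3 -m inch '[[0.3,-1,0,0.2,70],[0.3,-1,0,0.1,70],[0.2,-1,0,0,70],[0.2,-1,0,0,70],[0.2,-1,0,0,70]]'; python3 -m inch '[[0.2,-1,0,0,70],[0,-1,0,0,70],[0,-1,0,0,70],[0,-1,0,0,70],[0,-0.8,0,0,70]]'; python3 -m inch '[[0,-1,0,0,70],[0,0,0,0,70]]'
python3 - <<'E'
from h import *
st();s=snap('top');cv2.imwrite('pics/b2.png',cv2.resize(s['pixels'][150:310,220:460,::-1],(800,533),interpolation=cv2.INTER_CUBIC))
E
python3 cells.py
```

```text
clock: 23.35
tool_pos: [0.4616, 0.0881, 0.0421]
eef_rot: [1.0, -0.022, 0.0, 0.0]
contact_force: [-0.2, -0.6, 0.2]
opening: 0.432
clock: 23.85
tool_pos: [0.4612, 0.0882, 0.1487]
eef_rot: [1.0, -0.022, 0.0, -0.0]
contact_force: [0.5, 0.4, 0.3]
opening: 0.501
clock: 24.35
tool_pos: [0.499, -0.0378, 0.1478]
eef_rot: [1.0, 0.031, 0.0, -0.0]
contact_force: [0.4, 0.3, 0.4]
opening: 0.793
clock: 24.85
tool_pos: [0.5289, -0.1628, 0.1478]
eef_rot: [0.999, 0.046, -0.0, -0.0]
contact_force: [-0.3, -0.5, 0.6]
opening: 0.793
clock: 25.35
tool_pos: [0.5334, -0.2836, 0.1479]
eef_rot: [0.999, 0.046, -0.0, 0.0]
contact_force: [0.1, -0.2, -0.2]
opening: 0.797
clock: 25.55
tool_pos: [0.5328, -0.3115, 0.1482]
eef_rot: [0.999, 0.044, 0.0, 0.002]
contact_force: [0.0, 0.2, -0.2]
opening: 0.795
t25.55 [ 0.5328 -0.3115  0.1482] yaw(y-axis) -85.0 F [ 0.   0.2 -0.2] op 0.795
top
green [266. 260.] med [0.463 0.087 0.04 ] ctr@z.02 [0.4623 0.0882 0.022 ] rect [461.  32.] [136.  54.] 89.3 red [0.499 0.079 0.04 ] yaw -12.8
side
green [380. 160.] med [ 0.421 -0.36   0.028] ctr@z.02 [ 0.4214 -0.3671  0.022 ] rect [ 423. -363.] [54. 24.] 2.1 red [ 0.46  -0.36   0.033] yaw 0.4
green [346. 170.] med [ 0.534 -0.299  0.027] ctr@z.02 [ 0.5342 -0.3042  0.022 ] rect [ 534. -303.] [54. 27.] 3.0 red [ 0.566 -0.299  0.03 ] yaw -0.3
green [359. 272.] med [0.463 0.097 0.037] ctr@z.02 [0.4625 0.0864 0.022 ] rect [463.  93.] [26. 55.] 85.5 red [0.498 0.092 0.039] yaw -7.9
```

View pics/b2.png

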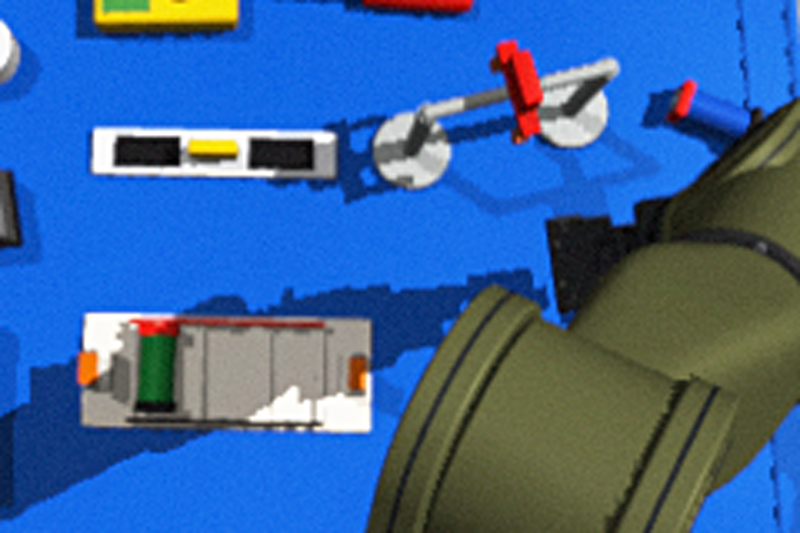

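New cell A is seated in the +y well at crop (157,365), its red end at the red wall. Picking the second cell.

```bash
python3 -m inch '[[0.05,0.14,-1,0,70],[0,0,-1,0,70],[0,0,-1,0,70],[0,0,-1,0,70],[0,0,-0.5,0,70]]'; python3 -m inch '[[0,0,-0.06,0,70],[0,0,0,0,25],[0,0,0,0,25],[0,0,0,0,25],[0,0,0,0,25]]' 25; python3 -m inch '[[0,0,0,0,25],[0,0,0.5,0,25],[0,0,1,0,25],[0,0,1,0,25],[0,0,1,0,25]]'
```

```text
clock: 26.2
tool_pos: [0.5348, -0.3006, 0.0326]
eef_rot: [0.999, 0.047, -0.001, -0.002]
contact_force: [-0.3, 0.2, 0.2]
opening: 0.794
clock: 26.7
tool_pos: [0.5358, -0.3039, 0.0339]
eef_rot: [0.999, 0.046, 0.001, 0.001]
contact_force: [0.6, -0.9, 0.9]
opening: 0.455
clock: 27.2
tool_pos: [0.5349, -0.303, 0.1219]
eef_rot: [0.999, 0.046, -0.0, -0.0]
contact_force: [0.2, -0.2, -1.1]
opening: 0.346
```

```bash
python3 -m inch '[[-0.3,1,0.2,-0.1,25],[-0.3,1,0.1,-0.1,25],[-0.3,1,0,-0.1,25],[-0.3,1,0,-0.1,25],[-0.3,1,0,-0.1,25]]'; python3 -m inch '[[-0.3,1,0,-0.1,25],[-0.3,1,0,-0.1,25],[-0.3,1,0,-0.1,25],[-0.3,1,0,-0.1,25],[-0.3,1,0,-0.1,25]]'; python3 -m inch '[[0,1,0,-0.1,25],[0,1,0,-0.1,25],[0,1,0,-0.1,25],[0,0.3,-1,0,25],[0,0,-1,0,25]]'; python3 -m inch '[[0,0,0,0,25],[0,0,0,0,25]]'
```

```text
clock: 27.7
tool_pos: [0.4973, -0.1771, 0.1287]
eef_rot: [1.0, 0.02, 0.0, -0.0]
contact_force: [0.3, 1.2, -0.5]
opening: 0.343
clock: 28.2
tool_pos: [0.4599, -0.0522, 0.1287]
eef_rot: [1.0, -0.006, 0.0, -0.0]
contact_force: [0.4, 0.2, -1.4]
opening: 0.339
clock: 28.7
tool_pos: [0.461, 0.0319, 0.0784]
eef_rot: [1.0, -0.02, 0.001, -0.001]
contact_force: [0.0, -0.4, -2.6]
opening: 0.344
clock: 28.9
tool_pos: [0.4601, 0.0288, 0.0785]
eef_rot: [1.0, -0.022, -0.0, -0.0]
contact_force: [0.4, -0.2, -0.6]
opening: 0.347
```

```bash
python3 -m inch '[[-0.04,0.02,-0.4,0,25],[0,0,-0.4,0,25],[0,0,-0.3,0,25],[0,0,-0.2,0,25],[0,0,0,0,25]]'; python3 -m inch '[[0,0,-0.1,0,25],[0,0,-0.05,0,25],[0,0,0,0,25]]'; python3 -m inch '[[0,0,0,0,38],[0,0,0,0,38],[0,0,0,0,38]]'; python3 -m inch '[[0,0,0.4,0,38],[0,0,0.8,0,38],[0,0,1,0,38],[0,0,1,0,38],[0,0,1,0,60]]'; python3 -m inch '[[-0.1,-1,0,0.1,70],[-0.1,-1,0,0.1,70],[-0.1,-1,0,0.1,70],[-0.1,-1,0,0.1,70],[-0.1,-1,0,0.1,70]]'; python3 -m inch '[[-0.1,-1,0,0.1,70],[-0.1,-1,0,0.1,70],[-0.1,-1,0,0.1,70],[-0.1,-1,0,0.1,70],[-0.1,-1,0,0.1,70]]';  python3 -m inch '[[-0.1,-1,0,0.1,70],[-0.1,-1,0,0.1,70],[-0.1,-1,0,0.1,70],[0,-1,0,0.2,70],[0,-1,0,0.2,70]]'; python3 -m inch '[[0,-0.94,0,0,70],[0,0,0,0,70],[0,0,0,0,70]]'; python3 cells.py
```

```text
clock: 29.4
tool_pos: [0.4594, 0.0293, 0.0455]
eef_rot: [1.0, -0.022, 0.0, 0.0]
contact_force: [-0.2, 0.3, -1.0]
opening: 0.347
clock: 29.7
tool_pos: [0.4594, 0.0295, 0.0418]
eef_rot: [1.0, -0.022, 0.0, 0.0]
contact_force: [0.8, 0.2, -0.7]
opening: 0.346
clock: 30.0
tool_pos: [0.4593, 0.0295, 0.0418]
eef_rot: [1.0, -0.022, 0.0, 0.0]
contact_force: [-0.1, 0.5, -0.2]
opening: 0.432
clock: 30.5
tool_pos: [0.459, 0.0296, 0.1478]
eef_rot: [1.0, -0.022, -0.0, -0.0]
contact_force: [0.1, -0.0, 0.5]
opening: 0.498
clock: 31.0
tool_pos: [0.4465, -0.0963, 0.1469]
eef_rot: [1.0, 0.005, 0.0, -0.0]
contact_force: [0.2, 0.9, 0.2]
opening: 0.799
clock: 31.5
tool_pos: [0.4339, -0.2213, 0.1468]
eef_rot: [1.0, 0.031, -0.0, -0.0]
contact_force: [-0.8, -0.4, -0.1]
opening: 0.797
clock: 32.0
tool_pos: [0.4264, -0.3463, 0.1467]
eef_rot: [0.998, 0.067, -0.0, -0.0]
contact_force: [-0.0, 0.0, 0.6]
opening: 0.799
clock: 32.3
tool_pos: [0.4264, -0.3683, 0.1465]
eef_rot: [0.998, 0.067, -0.0, -0.001]
contact_force: [-0.7, 0.1, -0.9]
opening: 0.792
top
green [267. 261.] med [0.46  0.085 0.04 ] ctr@z.02 [0.4615 0.0876 0.022 ] rect [461.  86.] [27. 55.] 85.9 red [0.499 0.081 0.041] yaw -5.8
green [287. 262.] med [0.456 0.028 0.04 ] ctr@z.02 [0.4567 0.0287 0.022 ] rect [456.   3.] [79. 57.] 89.5 red [0.493 0.019 0.04 ] yaw -13.6
side
green [380. 160.] med [ 0.423 -0.36   0.027] ctr@z.02 [ 0.4237 -0.365   0.022 ] rect [ 423. -363.] [55. 26.] 7.7 red [ 0.458 -0.352  0.031] yaw 13.4
green [362. 254.] med [0.458 0.038 0.037] ctr@z.02 [0.4569 0.0276 0.022 ] rect [457.  35.] [25. 56.] 87.1 red [0.493 0.035 0.038] yaw -4.9
green [359. 272.] med [0.463 0.096 0.037] ctr@z.02 [0.4622 0.0861 0.022 ] rect [487. 370.] [584.  56.] 84.8 red [0.498 0.095 0.039] yaw -1.8
```

```bash
python3 -m inch '[[-0.1,0.03,-1,0,70],[0,0,-1,0,70],[0,0,-1,0,70],[0,0,-1,0,70],[0,0,-0.45,0,70]]'; python3 -m inch '[[0,0,-0.05,0,70],[0,0,0,0,25],[0,0,0,0,25],[0,0,0,0,25],[0,0,0,0,25]]' 25; python3 -m inch '[[0,0,0,0,25],[0,0,0.5,0,25],[0,0,1,0,25],[0,0,1,0,25],[0,0,1.0,0,25]]'; python3 -m inch '[[0.1,1,0.2,-0.1,25],[0.1,1,0.1,-0.1,25],[0.1,1,0,-0.1,25],[0.1,1,0,-0.1,25],[0.1,1,0,-0.1,25]]'; python3 -m inch '[[0.1,1,0,-0.1,25],[0.1,1,0,-0.1,25],[0.1,1,0,-0.1,25],[0.1,1,0,-0.1,25],[0.1,1,0,-0.1,25]]'; python3 -m inch '[[0.1,1,0,-0.2,25],[0.1,1,0,-0.3,25],[0.1,1,0,-0.2,25],[0,0.5,0,0,25],[0,0,0,0,25]]'; python3 -m inch '[[0,0,0,0,25]]'
```

```text
clock: 32.9
tool_pos: [0.4239, -0.3657, 0.0337]
eef_rot: [0.998, 0.068, -0.001, -0.002]
contact_force: [-0.9, 0.2, 0.9]
opening: 0.793
clock: 33.4
tool_pos: [0.4246, -0.3685, 0.035]
eef_rot: [0.998, 0.067, 0.0, 0.001]
contact_force: [-0.7, -0.0, 0.4]
opening: 0.46
clock: 33.9
tool_pos: [0.424, -0.368, 0.1233]
eef_rot: [0.998, 0.067, -0.0, -0.0]
contact_force: [0.6, 0.1, -1.9]
opening: 0.339
clock: 34.4
tool_pos: [0.4368, -0.2421, 0.1301]
eef_rot: [0.999, 0.041, 0.0, -0.0]
contact_force: [0.9, 0.1, -1.0]
opening: 0.346
clock: 34.9
tool_pos: [0.4494, -0.1171, 0.13]
eef_rot: [1.0, 0.014, 0.0, -0.0]
contact_force: [0.3, 0.4, -0.4]
opening: 0.342
clock: 35.4
tool_pos: [0.4567, -0.0289, 0.1295]
eef_rot: [1.0, -0.02, -0.0, -0.001]
contact_force: [0.3, -1.4, -1.2]
opening: 0.343
clock: 35.5
tool_pos: [0.4568, -0.0318, 0.1296]
eef_rot: [1.0, -0.022, 0.0, 0.001]
contact_force: [1.6, -0.1, -1.4]
opening: 0.345
```

```bash
python3 -m inch '[[0,0.02,-1,0,25],[0,0,-1,0,25],[0,0,-0.7,0,25],[0,0,-0.4,0,25],[0,0,-0.2,0,25]]'; python3 -m inch '[[0,0,-0.1,0,25],[0,0,-0.05,0,25],[0,0,0,0,25]]'; python3 -m inch '[[0,0,0,0,38],[0,0,0,0,38],[0,0,0,0,38]]'; python3 -m inch '[[0,0,0.4,0,38],[0,0,0.8,0,38],[0,0,1,0,38],[0,0,1,0,38],[0,0,1,0,60]]'; python3 -m inch '[[-0.2,-1,0,0,70],[-0.2,-1,0,0,70],[-0.2,-1,0,0,70],[-0.2,-1,0,0,70],[-0.2,-1,0,0,70]]'; python3 -m inch '[[0,-1,0,0,70],[0,-1,0,0,70],[0,-1,0,0,70]]'
python3 - <<'E'
from m import *
st();s=snap('top');cv2.imwrite('pics/b3.png',cv2.resize(s['pixels'][150:310,140:380,::-1],(800,533),interpolation=cv2.INTER_CUBIC))
for n in('top','side'):
    if n=='side': s=snap(n)
    P=cloud(s);z=P[...,2]
    for c in('orange','yellow','green'):
        for b in blobs(mask(s,c),12):
            m=np.median(P[b],0)
            if .2<m[0]<.73 and abs(m[1])<.5: print(n,c,b.sum(),m.round(4),(P[b].min(0)+P[b].max(0)).round(3)/2)
    k=(z>.004)&(z<.02)&(P[...,0]>.6)&(P[...,0]<.7)&(P[...,1]>-.1)&(P[...,1]<.17)
    k&=cv2.cvtColor(s['pixels'],cv2.COLOR_RGB2HSV)[...,1]<90
    k=max(blobs(k),key=lambda b:b.sum());print('bar',k.sum(),cv2.minAreaRect((P[k][:,:2]*1000).astype(np.float32)))
E
```

```text
clock: 36.0
tool_pos: [0.4565, -0.0323, 0.046]
eef_rot: [1.0, -0.024, -0.0, 0.0]
contact_force: [-0.1, -0.1, -0.7]
opening: 0.342
clock: 36.3
tool_pos: [0.457, -0.0306, 0.0433]
eef_rot: [1.0, -0.022, 0.0, 0.0]
contact_force: [0.4, 0.7, -1.2]
opening: 0.342
clock: 36.6
tool_pos: [0.457, -0.0301, 0.0433]
eef_rot: [1.0, -0.022, 0.0, 0.0]
contact_force: [0.2, -0.3, -0.0]
opening: 0.429
clock: 37.1
tool_pos: [0.4565, -0.03, 0.1491]
eef_rot: [1.0, -0.022, -0.0, -0.0]
contact_force: [0.6, 0.1, -0.5]
opening: 0.501
clock: 37.6
tool_pos: [0.4315, -0.156, 0.1482]
eef_rot: [1.0, -0.022, 0.0, -0.0]
contact_force: [0.5, -0.4, -0.1]
opening: 0.796
clock: 37.9
tool_pos: [0.4316, -0.231, 0.1481]
eef_rot: [1.0, -0.022, 0.0, -0.0]
contact_force: [0.8, 0.0, -0.3]
opening: 0.796
t37.90 [ 0.4316 -0.231   0.1481] yaw(y-axis) -92.5 F [ 0.8  0.  -0.3] op 0.796
top orange 48 [0.463  0.1397 0.0702] [0.462 0.141 0.05 ]
top orange 37 [ 0.4524 -0.0839  0.0698] [ 0.4525 -0.0845  0.0705]
top yellow 70 [0.6521 0.0367 0.0428] [0.652 0.037 0.042]
top green 195 [0.4601 0.0848 0.0395] [0.461  0.0315 0.593 ]
top green 192 [ 0.4574 -0.0321  0.0399] [ 0.4585 -0.032   0.593 ]
top green 200 [0.4558 0.0279 0.0397] [0.456  0.0035 0.595 ]
bar 871 ((654.3056030273438, 37.600799560546875), (219.18638610839844, 43.42041778564453), 87.67253875732422)
side orange 48 [ 0.4531 -0.081   0.0634] [ 0.4535 -0.08    0.059 ]
side orange 114 [0.4633 0.1451 0.0474] [0.4685 0.403  0.481 ]
side yellow 77 [0.653  0.0436 0.04  ] [0.654  0.027  0.0265]
side green 188 [ 0.458  -0.0216  0.0366] [0.458  0.301  0.4775]
side green 203 [0.4564 0.0382 0.037 ] [0.457  0.334  0.4785]
side green 217 [0.4627 0.0961 0.0375] [0.4625 0.3705 0.4835]
bar 776 ((654.6911010742188, 38.013450622558594), (219.34805297851562, 40.88705825805664), 87.49800109863281)
```

View pics/b3.png

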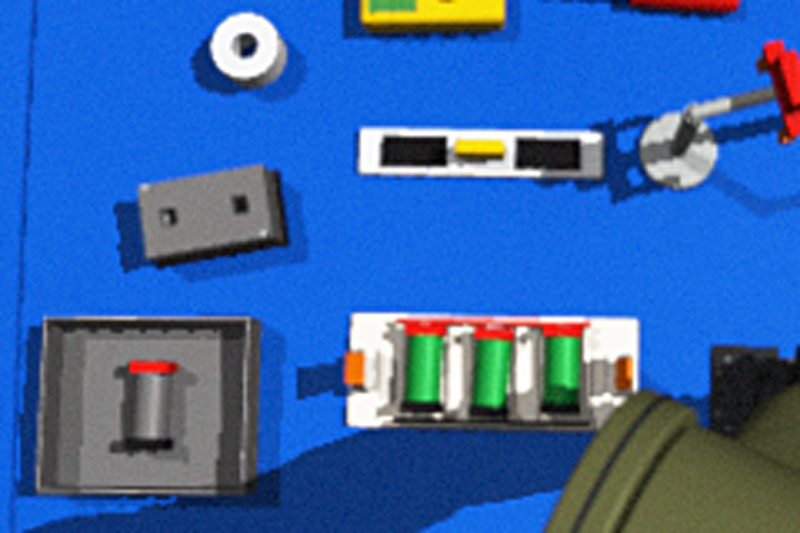

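All three green cells are seated with their red ends at the red wall, and the old cell lies in the bin at crop (150,405). Now I refine the tray and bar centres from their outlines in the first, unoccluded top picture.

Run:
```python
from m import *
s=snap('top');s0=dict(s);s0['pixels']=cv2.imread('pics/top0.png')[:,:,::-1].copy()
h=cv2.cvtColor(s0['pixels'],cv2.COLOR_RGB2HSV);nb=~((h[...,0]>95)&(h[...,0]<125)&(h[...,1]>120))
for nm,(u0,u1,v0,v1),z in(('tray',(235,340,238,286),.008),('bar',(240,330,180,210),.008)):
    m=np.zeros_like(nb);m[v0:v1,u0:u1]=nb[v0:v1,u0:u1]&((h[...,1]<70)|(h[...,0]<8))[v0:v1,u0:u1]
    m=cv2.morphologyEx(m.astype(np.uint8),cv2.MORPH_OPEN,np.ones((5,5)))
    v,u=np.nonzero(m);print(nm,cv2.minAreaRect((onplane(s0,np.c_[u,v],z)[:,:2]*1000).astype(np.float32)), u.min(),u.max(),v.min(),v.max())
```

```text
tray ((458.7562255859375, 28.24140167236328), (253.43276977539062, 98.48880767822266), 87.18509674072266) 244 331 244 279
bar ((654.2645263671875, 36.444908142089844), (216.66586303710938, 39.69779586791992), 88.72478485107422) 248 320 189 202
```

```bash
python3 -m inch '[[1,0.5,0,0.9,88],[1,0.8,0,0.9,88],[1,1,0,0.9,88],[1,1,0,0.9,88],[1,1,0,0.9,88]]'; python3 -m inch '[[1,1,0,0.9,88],[1,1,0,0.9,88],[1,1,0,0.9,88],[0.8,1,0,0.9,88],[0,1,0,0.9,88]]'; python3 -m inch '[[0,1,0,0.9,60],[0,1,0,0.9,60],[0,0.5,0,0.9,60],[0,0,0,0.9,60],[0,0,0,0.9,60]]';python3 -m inch '[[0,0,0,0.9,60],[0,0,0,0.7,60],[0,0,0,0,60]]'; python3 -c "from h import *;print(np.round(st()['q'],2))"
```

```text
clock: 38.55
tool_pos: [0.5571, -0.1194, 0.1478]
eef_rot: [0.977, 0.215, -0.0, -0.001]
contact_force: [0.1, -0.2, 0.4]
opening: 0.998
clock: 39.05
tool_pos: [0.6535, 0.006, 0.1477]
eef_rot: [0.899, 0.437, 0.001, -0.0]
contact_force: [-0.3, -1.2, -0.4]
opening: 0.997
clock: 39.55
tool_pos: [0.6503, 0.0679, 0.1476]
eef_rot: [0.772, 0.636, -0.0, -0.001]
contact_force: [-0.2, 0.0, 0.6]
opening: 0.682
clock: 39.85
tool_pos: [0.6506, 0.0665, 0.1477]
eef_rot: [0.718, 0.696, -0.0, -0.001]
contact_force: [-0.2, 0.2, -0.2]
opening: 0.678
t39.85 [0.6506 0.0665 0.1477] yaw(y-axis) -1.8 F [-0.2  0.2 -0.2] op 0.678
[-0.25  0.87  0.16  1.57 -0.18  0.72 -0.04]
```

```bash
python3 -m inch '[[0.14,-0.6,-0.5,-0.05,60],[0,-0.58,-1,-0.05,60],[0,0,-0.8,0,60],[0,0,0,0,60]]'
python3 - <<'E'
from m import *
s=snap('side');P=cloud(s);z=P[...,2]
k=(z>.004)&(z<.02)&(P[...,0]>.55)&(P[...,0]<.72)&(P[...,1]>-.12)&(P[...,1]<.2)
k&=cv2.cvtColor(s['pixels'],cv2.COLOR_RGB2HSV)[...,1]<90
for k in blobs(k,50): print('bar',k.sum(),P[k].min(0).round(3),P[k].max(0).round(3),cv2.minAreaRect((P[k][:,:2]*1000).astype(np.float32)))
st()
E
```

```text
clock: 40.25
tool_pos: [0.6525, 0.0337, 0.0868]
eef_rot: [0.723, 0.69, -0.003, -0.002]
contact_force: [0.8, 1.0, -0.4]
opening: 0.682
bar 668 [ 0.634 -0.041  0.004] [0.679 0.148 0.019] ((655.2994995117188, 53.63329315185547), (189.52890014648438, 42.3228645324707), 88.44386291503906)
t40.30 [0.6538 0.0345 0.0886] yaw(y-axis) -2.6 F [ 0.3  0.3 -0.9] op 0.683
```

```bash
python3 -m inch '[[0,0,-0.7,0,60],[0,0,-0.7,0,60],[0,0,-0.6,0,60],[0,0,-0.3,0,60],[0,0,0,0,60]]'; python3 -m inch '[[0,0,0,0,60],[0,0,0,0,60]]'
```

```text
clock: 40.8
tool_pos: [0.6542, 0.0353, 0.0313]
eef_rot: [0.722, 0.691, -0.001, -0.001]
contact_force: [0.7, 0.0, -0.1]
opening: 0.682
clock: 41.0
tool_pos: [0.6559, 0.0352, 0.0337]
eef_rot: [0.722, 0.691, 0.001, 0.001]
contact_force: [-1.0, 0.7, -0.1]
opening: 0.683
```

```bash
python3 -m inch '[[0,0.06,-0.12,0,60],[0,0,0,0,60],[0,0,0,0,5],[0,0,0,0,5],[0,0,0,0,5]]' 50; python3 -m inch '[[0,0,0,0,5],[0,0,0,0,5],[0,0,0,0,5],[0,0,0.3,0,5],[0,0,0.6,0,5]]'; python3 -m inch '[[0,0,0.8,0,5],[0,0,1,0,5],[0,0,1,0,5],[0,0,0.5,0,5],[0,0,0,0,5]]'; python3 -m inch '[[0,0,0,0,5],[0,0,0,0,5]]'
```

```text
clock: 41.5
tool_pos: [0.6553, 0.0367, 0.0301]
eef_rot: [0.722, 0.691, 0.0, 0.0]
contact_force: [-1.0, 0.2, -0.4]
opening: 0.433
clock: 42.0
tool_pos: [0.6542, 0.0368, 0.0521]
eef_rot: [0.722, 0.691, -0.001, -0.001]
contact_force: [0.3, -0.6, -0.6]
opening: 0.147
clock: 42.5
tool_pos: [0.6568, 0.0368, 0.1377]
eef_rot: [0.722, 0.691, 0.002, 0.002]
contact_force: [-0.5, -0.5, -1.1]
opening: 0.152
clock: 42.7
tool_pos: [0.6543, 0.0369, 0.1337]
eef_rot: [0.722, 0.691, -0.001, -0.001]
contact_force: [-0.7, 0.1, -1.0]
opening: 0.157
```

```bash
python3 -m inch '[[-1,-0.05,0,0,5],[-1,-0.05,0,0,5],[-1,-0.05,0,0,5],[-1,-0.05,0,0,5],[-1,-0.05,0,0,5]]'; python3 -m inch '[[-1,-0.05,0,0,5],[-1,-0.05,0,0,5],[-0.84,0,0,0,5],[0,0,0,0,5],[0,0,0,0,5]]'; python3 -m inch '[[0,0,-0.2,0,5],[0,0,0,0,5]]'
python3 - <<'E'
from m import *
st()
for n in ('top','side'):
    s=snap(n);P=cloud(s);z=P[...,2];h=cv2.cvtColor(s['pixels'],cv2.COLOR_RGB2HSV)
    k=(z>.09)&(z<.115)&(P[...,0]>.4)&(P[...,0]<.52)&(P[...,1]>-.12)&(P[...,1]<.2)&(h[...,1]<90)
    q=P[k];print(n,len(q),q.min(0).round(4),q.max(0).round(4))
    for e in(q[:,1]>.1,q[:,1]<-.03):
        if e.sum()>5: print(q[e].mean(0).round(4),q[e].min(0).round(4),q[e].max(0).round(4))
s['pixels'];cv2.imwrite('pics/c1.png',cv2.resize(s['pixels'][190:310,300:430,::-1],(650,600),interpolation=cv2.INTER_CUBIC))
E
```

```text
clock: 43.2
tool_pos: [0.5286, 0.0304, 0.134]
eef_rot: [0.722, 0.691, -0.001, -0.001]
contact_force: [0.4, 0.5, -0.8]
opening: 0.152
clock: 43.7
tool_pos: [0.4598, 0.0281, 0.1346]
eef_rot: [0.722, 0.691, 0.0, 0.0]
contact_force: [0.7, -0.8, -1.0]
opening: 0.154
clock: 43.9
tool_pos: [0.4603, 0.0281, 0.1293]
eef_rot: [0.722, 0.691, 0.0, 0.0]
contact_force: [-1.0, -0.4, -0.8]
opening: 0.153
t43.90 [0.4603 0.0281 0.1293] yaw(y-axis) -2.5 F [-1.  -0.4 -0.8] op 0.153
top 409 [ 0.436  -0.0807  0.1043] [ 0.4774 -0.0077  0.1145]
[ 0.4576 -0.0562  0.1095] [ 0.436  -0.0807  0.1043] [ 0.4769 -0.0316  0.1145]
side 577 [ 0.4415 -0.0296  0.0956] [0.4843 0.1398 0.1137]
[0.4637 0.1211 0.107 ] [0.4437 0.1002 0.0956] [0.4843 0.1398 0.1118]
```

View pics/c1.png

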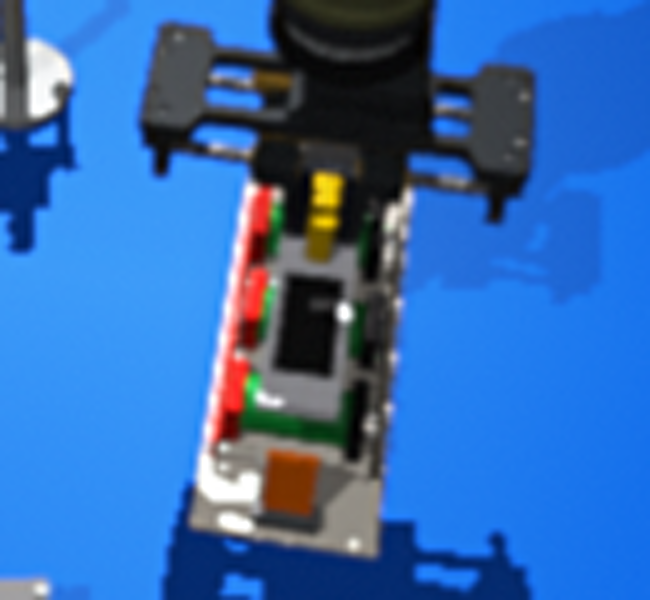

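The bar is centred over the tray within about 1–2 mm, its end just inside the orange hook at (290,480). I correct slightly and press down.

```bash
python3 -m inch '[[-0.06,-0.03,-0.4,0,5],[0,0,-0.4,0,5],[0,0,-0.3,0,5],[0,0,0,0,5],[0,0,0,0,5]]' 60; python3 -m inch '[[0,0,-0.2,0,5],[0,0,-0.1,0,5],[0,0,0,0,5]]'; python3 -m inch '[[0,0,-0.2,0,5],[0,0,0,0,5]]'; python3 -m inch '[[0,0,-0.15,0,5],[0,0,0,0,5]]'; python3 -m inch '[[0,0,-0.15,0,5],[0,0,0,0,5]]'
```

```text
clock: 44.5
tool_pos: [0.4576, 0.0272, 0.1021]
eef_rot: [0.723, 0.691, -0.0, -0.0]
contact_force: [-0.4, -0.2, -1.3]
opening: 0.152
clock: 44.8
tool_pos: [0.4579, 0.0275, 0.0948]
eef_rot: [0.722, 0.692, 0.0, -0.0]
contact_force: [0.0, 0.6, -0.3]
opening: 0.149
clock: 45.0
tool_pos: [0.4581, 0.0274, 0.0898]
eef_rot: [0.722, 0.691, 0.0, 0.0]
contact_force: [0.9, 0.1, -0.1]
opening: 0.149
clock: 45.2
tool_pos: [0.4582, 0.0274, 0.0862]
eef_rot: [0.722, 0.691, 0.0, 0.0]
contact_force: [0.8, 1.5, 2.9]
opening: 0.148
clock: 45.4
tool_pos: [0.4582, 0.0279, 0.0825]
eef_rot: [0.722, 0.692, 0.001, 0.0]
contact_force: [1.4, 2.4, 1.3]
opening: 0.152
```

```bash
python3 -m inch '[[0,0,-0.1,0,5],[0,0,0,0,5]]'; python3 -m inch '[[0,0,-0.1,0,5],[0,0,0,0,5]]'; python3 -m inch '[[0,0,-0.1,0,5],[0,0,0,0,5]]'
```

```text
clock: 45.6
tool_pos: [0.4576, 0.0279, 0.0796]
eef_rot: [0.722, 0.692, 0.0, -0.0]
contact_force: [0.9, 3.3, 0.1]
opening: 0.152
clock: 45.8
tool_pos: [0.4575, 0.0275, 0.0774]
eef_rot: [0.722, 0.691, -0.0, -0.0]
contact_force: [0.0, 2.2, 1.8]
opening: 0.153
clock: 46.0
tool_pos: [0.4575, 0.0271, 0.0757]
eef_rot: [0.723, 0.691, 0.0, 0.0]
contact_force: [-1.5, 0.9, 13.7]
opening: 0.157
```

```bash
python3 -m inch '[[0,0,-0.06,0,5],[0,0,0,0,5]]'; python3 -m inch '[[0,0,-0.06,0,5],[0,0,0,0,5]]';  python3 - <<'E'
from m import *
for n in('top','side'):
    s=snap(n);P=cloud(s);z=P[...,2];h=cv2.cvtColor(s['pixels'],cv2.COLOR_RGB2HSV)
    for b in blobs(mask(s,'orange'),10):
        m=np.median(P[b],0)
        if .4<m[0]<.52: print(n,b.sum(),m.round(4))
    k=(z>.045)&(z<.062)&(P[...,0]>.41)&(P[...,0]<.51)&(h[...,1]<90)
    for y0,y1 in((.09,.125),(-.075,-.03)):
        q=P[k&(P[...,1]>y0)&(P[...,1]<y1)];print(n,len(q),q.mean(0).round(4) if len(q) else '')
cv2.imwrite('pics/c2.png',cv2.resize(s['pixels'][190:310,300:430,::-1],(650,600),interpolation=cv2.INTER_CUBIC))
E
```

```text
clock: 46.2
tool_pos: [0.4575, 0.0271, 0.0756]
eef_rot: [0.723, 0.691, 0.001, 0.0]
contact_force: [-3.4, 0.9, 31.6]
opening: 0.15
clock: 46.4
tool_pos: [0.4575, 0.0271, 0.0755]
eef_rot: [0.723, 0.691, 0.001, 0.001]
contact_force: [-5.1, 2.6, 48.8]
opening: 0.152
top 34 [ 0.4524 -0.0839  0.0705]
top 0 
top 223 [ 0.4549 -0.0528  0.0564]
side 116 [0.4632 0.1453 0.0479]
side 180 [0.4607 0.1073 0.0541]
side 0
```

View pics/c2.png

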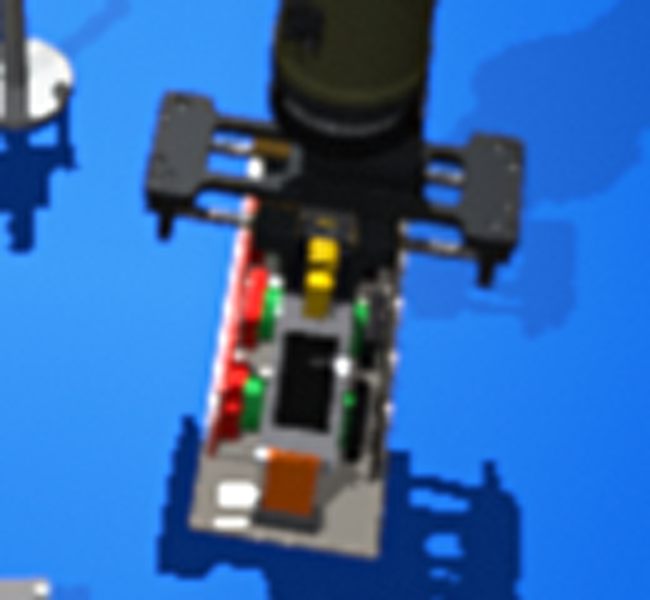

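The bar's end sits under the near hook at (290,470), both hooks read at their resting positions, and the bar top is at 54 mm. I unload and release.

```bash
python3 -m inch '[[0,0,0.1,0,5],[0,0,0.06,0,5],[0,0,0,0,5]]'; python3 -m inch '[[0,0,0,0,20],[0,0,0,0,40],[0,0,0,0,50],[0,0,0,0,50]]' ; python3 -m inch '[[0,0,0.5,0,50],[0,0,1,0,50],[0,0,1,0,50],[0,0,1,0,50],[0,0,1,0,50]]'; python3 -m inch '[[-0.3,1,0.5,0,50],[-0.3,1,0.5,0,50],[-0.3,1,0.5,0,50],[-0.3,1,0.5,0,50],[-0.3,1,0.5,0,50]]'; python3 -m inch '[[0,1,0,0,50],[0,1,0,0,50],[0,1,0,0,50],[0,1,0,0,50],[0,1,0,0,50]]';python3 -m inch '[[0,1,0,0,50],[0,1,0,0,50],[0,1,0,0,50],[0,1,0,0,50],[0,1,0,0,50]]'
python3 - <<'E'
from m import *
for n in('top','side'):
    s=snap(n,'d_'+n+'.png');P=cloud(s);z=P[...,2];h=cv2.cvtColor(s['pixels'],cv2.COLOR_RGB2HSV)
    for c in('orange','red','yellow'):
      for b in blobs(mask(s,c),10):
        m=np.median(P[b],0)
        if .4<m[0]<.75 and abs(m[1])<.4: print(n,c,b.sum(),m.round(4))
    k=(z>.045)&(z<.062)&(P[...,0]>.41)&(P[...,0]<.51)&(h[...,1]<90)
    for y0,y1 in((.08,.125),(-.07,-.02)):
        q=P[k&(P[...,1]>y0)&(P[...,1]<y1)];print(n,len(q),q.mean(0).round(4) if len(q) else '')
    if n=='top': cv2.imwrite('pics/d1.png',cv2.resize(s['pixels'][130:310,140:460,::-1],(800,450),interpolation=cv2.INTER_CUBIC))
E
```

```text
clock: 46.8
tool_pos: [0.4575, 0.0269, 0.076]
eef_rot: [0.723, 0.691, -0.0, 0.0]
contact_force: [-0.3, 0.7, 3.1]
opening: 0.147
clock: 47.2
tool_pos: [0.4576, 0.027, 0.0757]
eef_rot: [0.723, 0.691, -0.0, -0.0]
contact_force: [0.2, -0.2, 0.3]
opening: 0.475
clock: 47.7
tool_pos: [0.4574, 0.0272, 0.1894]
eef_rot: [0.723, 0.691, -0.0, -0.0]
contact_force: [0.0, -0.6, 0.2]
opening: 0.566
clock: 48.2
tool_pos: [0.4196, 0.1531, 0.2514]
eef_rot: [0.723, 0.691, -0.0, -0.0]
contact_force: [0.5, 0.3, 0.1]
opening: 0.569
clock: 48.7
tool_pos: [0.4199, 0.2781, 0.2508]
eef_rot: [0.722, 0.691, -0.0, 0.0]
contact_force: [-0.3, -0.9, 0.0]
opening: 0.569
clock: 49.2
tool_pos: [0.4199, 0.403, 0.2507]
eef_rot: [0.722, 0.691, -0.0, 0.0]
contact_force: [0.9, -0.3, 0.6]
opening: 0.567
top orange 47 [0.463  0.1393 0.0724]
top orange 36 [ 0.4525 -0.084   0.0705]
top red 187 [ 0.6624 -0.2108  0.2094]
top red 32 [ 0.6875 -0.3858  0.0342]
top red 165 [0.4955 0.0301 0.0416]
top red 49 [0.4672 0.3201 0.0379]
top yellow 69 [0.4551 0.0252 0.0885]
top 227 [0.4603 0.1011 0.0561]
top 258 [ 0.4543 -0.0441  0.0562]
side orange 40 [ 0.4535 -0.0799  0.0657]
side orange 106 [0.4632 0.1451 0.045 ]
side red 233 [ 0.666  -0.2047  0.1852]
side red 100 [0.4927 0.0129 0.0391]
side red 64 [0.4981 0.0969 0.0388]
side yellow 59 [0.4595 0.0214 0.0876]
side 189 [0.4633 0.1058 0.0544]
side 186 [ 0.4545 -0.0452  0.0542]
```

View pics/d1.png

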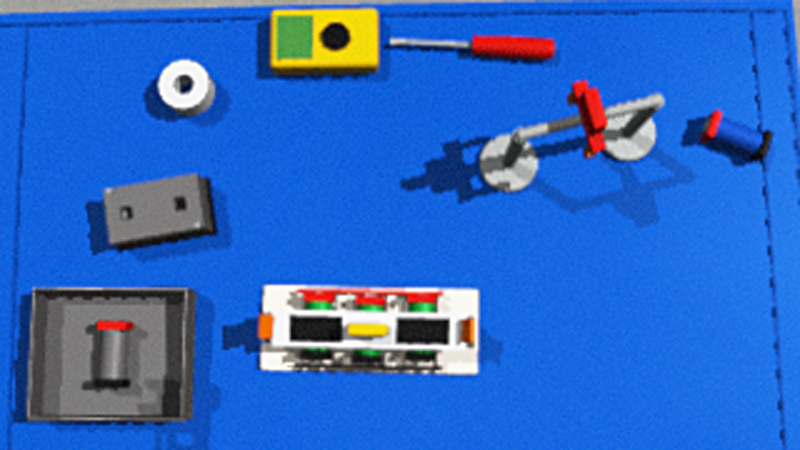

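Everything is in place: bar under both hooks at (265,328) and (467,332), link on the rail, old cell in the bin, bystanders unmoved. I hand the job in.

```bash
python3 -c "
from plant import r
print(r.finish_job())"
```

```text
the job is handed in; nothing more can be done
None
```

The job is done and handed in at about 49 s on the robot's clock, of the 210 s allowed.

- **Link:** I pulled the red service link straight up out of its socket first and hung it astride the lockout rail.
- **Cells:** Only one old cell was present, in the middle well, and it now lies in the scrap bin. All three green cells are in the wells with their red ends at the red wall.
- **Clamp bar:** I set the bar across the cells and pressed it until it bottomed on the posts. The wrist force peaked at about 49 N, because I pressed a little further to be sure it was down.

**Last checks:**
- The bar top measures 54–56 mm at both ends, against 54 mm when seated, so it is level.
- Both orange hooks are back at their resting positions, over the bar's ends.
- The link is still on the rail and the old cell is still in the bin.
- The meter, screwdriver, solder spool and blue look-alike are where they started, and the arm is clear of everything.
- None of these checks failed. The two cameras differed by a few millimetres on some points (about 4 mm on the bar's tab), about what their different viewing angles would give.
- I judged the hooks from the camera images and the contact force, since their joint angles can't be read directly.

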